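Break down the kit stack onto its fixture places

ROBOT

A 7-joint arm with a two-finger parallel gripper is mounted at the origin on the work surface. World frame = base frame: x ahead of the robot, y to its left, z up, the work surface at z = 0. Lengths are in m, angles in rad, forces in N, time in s.
With the tool pointing down it reaches from about 0.4 to 0.9 m from the base axis. Payload 5.6 kg.
Tool frame: the origin (TCP) lies midway between the tips of the shut fingers; the grasp point (between the pads) lies 19 mm behind it; z points along the fingers, y is the line along which they close (so a half turn about z gives the same grasp; the last joint's range is limited). The gripper opens to 92 mm and grips with 3 to 60 N. Pads are 20 mm wide; open, the fingers measure 128 mm over their backs; the gripper's body (75 mm by 189 mm) begins 69 mm behind the grasp point.
Start: joints at [-1.366, 0.468, -0.012, 1.603, 0.006, 1.071, -0.056], TCP at [0.159, 0.63, 0.215] pointing down, gripper open.
Joint ranges: [-2.53, 2.53], [-0.31, 2.02], [-1.57, 1.55], [0.28, 2.44], [-1.29, 4.43], [0.15, 1.84], [-2.92, 2.92]. Speed limits (rad/s): [2.57, 2.57, 3.14, 3.14, 3.14, 3.14, 3.14].

INTERFACE

Orientations are given as a 3x3 rotation matrix whose columns are the frame's x, y, z axes.
In Python, from station import env, effector, solver, viewer, workorder, search_frame, tip_of gives the robot as it stands. Calls block until the motion is done:
- env.reach(position, orientation): joint-space move of the TCP to a pose.
- env.movel(position, frame=None, rate=0.15): straight line of the TCP; frame=None keeps the orientation; rate is the mean speed in m/s.
- env.goto_joints(angles): joint-space move.
- effector.release() and effector.grasp(squeeze=None): open the fingers fully, or close them until they stop; squeeze is the grip in N (None keeps the last).
- env.pause(seconds).
- solver.inverse_kinematics(position, orientation): joint angles nearest the present ones, or None.
- env.sense(): the state.
- viewer.read_camera(name): name is "side" or "top" or "wrist"; returns (picture, depth): 480x640x3 uint8, red, green, blue; 480x640 float32, m along the optical axis (not along the pixel's ray), 0 where there is no reading.
- viewer.camera_info(name): a dict with "intrinsics" (3x3 intrinsics, pixels), "eye" and "rotation" of the camera in the world; the wrist camera has in their place "T_tool_cam" (4x4, takes a point from camera to tool coordinates, whose origin is the TCP and whose axes are the flange's). Camera axes: x right, y up, looking along -z (the intrinsics and any distortion apply to the point x, -y, -z); pixel columns grow to the right and rows downward; lengths in m; the calibration is good to about 2 mm. The wrist camera is an equidistant fisheye: a pixel r from the principal point sees the ray r / f radians off the axis. A picture is of the moment at which its call begins: read the wrist's pose just before it. camera_info takes no time and is no camera call.
A pose or a line that the arm cannot do raises env.PlanningError and nothing moves.
- workorder.finish_job(): hands the job in; it is judged then, once.
Trained networks look in the newest picture that a camera, given by its name, has taken for a name from the list of things; names that differ only in an ending like _2 or _b are one class to them, and where a whole thing is asked for, a point or a joint stands for the part that bears it (a point fixed in the world has none). Each returns a list of dicts, best first, with "score" (0 to 1); they miss things now and then, are a little off and sometimes report something else, mostly with a low value. They report only what shows in the picture. A call takes as long as a camera call. They do not tell look-alikes from the thing itself.
- search_frame(camera, name): "at" ([x, y, z] in m, in world coordinates, good to about 4 mm: the middle of the surface that is visible of it).
- tip_of(camera, name): "at" ([x, y, z] in m, in world coordinates, good to about 4 mm: a listed point, or the origin of a listed thing).
The state is a dict: "t": time; "joint_positions": joint angles; "joint_velocities": joint speeds; "tau": joint torques, N m; "ee_pos": TCP position; "tcp_rot": TCP orientation; "wrist_force": force on the tool from outside, world axes, zero at the start; "moment": the same for the moment, N m; "gripper_width": finger opening in m; "grasp_force": force on a finger pad.
Only numpy, scipy, OpenCV 4.12 (cv2) and the standard library are available. Lean on these libraries where they do the work, as an engineer would, in place of code of your own. Each camera call takes 0.05 s, during which the arm holds its last target. There are 200 camera calls.

TASK

Take the stack of weld parts apart from the top, one piece at a time, and set each gently (not dropped) fully home in its own place before taking the next: the hex nut upright in the round dish, the collar down over the post, the rectangular tube flat inside the rimmed tray, and last the plate flat between the dark steel pins. Leave the yellow tape measure standing where it is.

Things in the scene. Friction and masses are not known exactly. Their poses are not given: they have to be found in the camera images.
- nut: Long hexagonal coupling nut of dark steel, standing upright as the top piece of the stack: 32 mm across flats (37 across corners), 30 mm tall, about 0.13 kg; the black disc and bright ring on its top face only mark the bore. Origin: centre of its underside; z up its axis; its x axis passes through the middle of one flat and the flat across from it (other flat pairs at 60 and 120 degrees from it).
- collar: Round aluminium collar (thick ring) lying flat, second piece of the stack, under the nut: 56 mm outer diameter, 26 mm open bore, 18 mm thick, about 0.12 kg. Origin: centre of its underside; z is its axis.
- tube: Offcut of dark rectangular steel tube lying flat, third piece of the stack, under the collar: 80 mm long (its x axis), 44 mm wide (y), 25 mm high (z), 3 mm walls, open at both ends, about 0.23 kg. Origin: centre of its underside.
- plate: Rectangular aluminium plate with a small black hole mark near each end, the bottom piece of the stack, flat on the table: 110 mm long (its x axis), 56 mm wide (y), 14 mm thick (z), about 0.23 kg. Origin: centre of its underside.
- dish: Shallow round dark steel parts dish, fixed to the table, place of the nut: 66 mm outer diameter, 58 mm inside, rim 9 mm high, floor 3 mm thick. Origin: centre of its underside at table height; z up.
- post: Square plywood base 80 x 80 x 5 mm, fixed to the table, with one upright steel post in its middle, 12 mm diameter, rising 20 mm above the base (25 mm above the table); place of the collar, which goes over the post and lies on the base. Origin: centre of its underside; z up along the post.
- tray: Rectangular plywood tray with a low steel rim, fixed to the table, place of the tube: outside 108 mm (its x axis) x 72 mm (y), inside 96 x 60 mm, rim 8 mm high, floor 3 mm thick. Origin: centre of its underside; z up.
- pin_nest: Plywood jig board 150 mm (its x axis) x 96 mm (y) x 5 mm, fixed to the table, with six short dark steel locating pins (8 mm diameter, rising 8 mm above it); place of the plate, which lies flat on it between the pins with 8 mm play all round. Pins at x = +-67, y = 0 and at x = +-38, y = +-40 mm. Origin: centre of its underside; z up.
- tape: Yellow tape measure standing on the table among the places, 55 x 30 mm, 48 mm tall, with a short steel tongue at one end: not part of the job, to be left where it is. Origin: centre of its underside; z up.
Not all that is in view belongs to the job. Leave any purple look-alike of the plate alone.

How it is judged:
By the outcome, as a careful person would: the job done as asked, in the order asked, and still so for the second after the job is handed in, with the robot touching nothing.
It also fails if it takes over 128 s, if anything falls off the work surface, if the arm or the gripper's body presses on something with over 40 N, if the wrist force passes 120 N, or if a joint passes its speed limit or range.

## Working session

There is one attempt and no reset: what is moved stays moved. The work goes in short steps, each a Python script; the robot and the scene stay as the last script left them, time stands still between calls to the robot, and variables do not carry over. Pictures are saved under pics/ and viewed, at most 14 in all, crops included, and the job is handed in when it is done.

```bash
ls; mkdir -p pics; python3 - <<'E'
from station import env, effector, solver, viewer, search_frame, tip_of
import cv2, numpy as np
np.set_printoptions(precision=4,suppress=True)
for c in ["top","side"]:
    p,d=viewer.read_camera(c); cv2.imwrite(f"pics/{c}0.png",p[...,::-1]); i=viewer.camera_info(c); print(c,i)
    np.save(f"pics/{c}_d.npy",d)
    for n in "nut collar tube plate dish post tray pin_nest tape".split():
        print(n,"S",[(np.round(r["at"],3).tolist(),round(r["score"],2)) for r in search_frame(c,n)][:3],"T",[(np.round(r["at"],3).tolist(),round(r["score"],2)) for r in tip_of(c,n)][:3])
s=env.sense(); print(s)
E
```

```text
pics
top {'intrinsics': array([[447.7333,   0.    , 319.5849],
       [  0.    , 447.7333, 237.8544],
       [  0.    ,   0.    ,   1.    ]]), 'eye': array([ 0.2781, -0.0319,  1.2632]), 'rotation': array([[ 0.0183,  0.9805, -0.1959],
       [-0.9998,  0.0193,  0.0032],
       [ 0.0069,  0.1958,  0.9806]])}
nut S [([0.541, -0.37, 0.09], 0.54)] T [([0.541, -0.37, 0.059], 0.45)]
collar S [([0.526, -0.357, 0.054], 0.46)] T [([0.536, -0.368, 0.036], 0.57)]
tube S [([0.555, -0.358, 0.012], 0.68), ([0.509, -0.361, 0.041], 0.49), ([0.652, -0.026, 0.005], 0.31)] T [([0.535, -0.373, 0.014], 0.57), ([0.651, -0.022, 0.001], 0.47)]
plate S [([0.312, -0.256, 0.014], 0.94), ([0.554, -0.355, 0.01], 0.76), ([0.461, -0.507, 0.013], 0.75)] T [([0.463, -0.508, -0.002], 0.67), ([0.314, -0.258, -0.001], 0.66), ([0.544, -0.375, -0.003], 0.6)]
dish S [([0.441, 0.128, -0.001], 0.74)] T [([0.441, 0.126, -0.002], 0.58)]
post S [([0.435, -0.134, 0.005], 0.57)] T [([0.436, -0.135, 0.005], 0.72)]
tray S [([0.517, 0.376, 0.002], 0.77), ([0.614, -0.195, 0.052], 0.15)] T [([0.535, -0.37, 0.012], 0.43)]
pin_nest S [(
[... 1274 characters left out ...]
41, 0.132, 0.001], 0.54)] T [([0.622, -0.196, -0.002], 0.63), ([0.543, -0.374, -0.003], 0.16)]
{'t': 1.9, 'joint_positions': array([-1.366 ,  0.4675, -0.0116,  1.6027,  0.006 ,  1.0714, -0.0563]), 'joint_velocities': array([ 0.0017, -0.0002,  0.0011,  0.0016, -0.0002,  0.0002,  0.0005]), 'tau': array([ -0.0003, -52.0406,  -0.0123, -24.4047,  -0.0566,   0.0115,
         0.    ]), 'ee_pos': array([0.1595, 0.6301, 0.2146]), 'tcp_rot': array([[-0.9694,  0.2454,  0.0001],
       [ 0.2454,  0.9694,  0.    ],
       [-0.    ,  0.    , -1.    ]]), 'wrist_force': array([ 0.126 , -0.1248,  0.2575]), 'moment': array([-0.0184,  0.0288, -0.013 ]), 'grasp_force': 0.0, 'gripper_width': 0.09182722819616938}
```

View images.

View pics/top0.png

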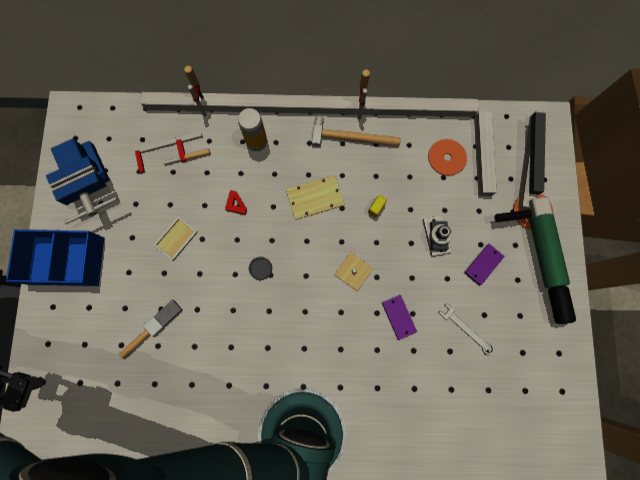

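View pics/side0.png

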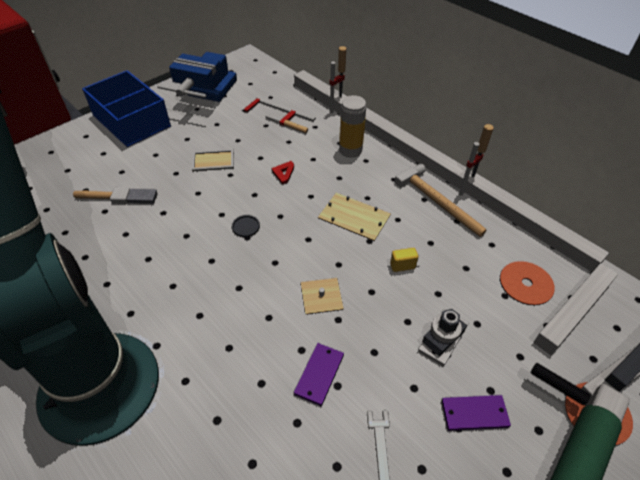

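```bash
cat > h.py <<'E'
from station import env, effector, solver, viewer, workorder, search_frame, tip_of
import cv2, numpy as np
np.set_printoptions(precision=4,suppress=True)
def Rd(a):
    """tool down, closing axis at world angle a (rad)"""
    y=np.array([np.cos(a),np.sin(a),0]); z=np.array([0,0,-1.]); return np.stack([np.cross(y,z),y,z],1)
def best(p,a):
    """of the two equal grasps, the one nearest the present joints"""
    q0=env.sense()["joint_positions"]; c=[]
    for k in (a,a+np.pi):
        q=solver.inverse_kinematics(np.array(p),Rd(k))
        if q is not None: c.append((np.abs(q-q0).max()+ (5 if abs(q[6])>2.7 else 0),k))
    return Rd(min(c)[1])
def world2pix(cam,P,tool=None):
    i=viewer.camera_info(cam); K=i["intrinsics"]
    if cam=="wrist":
        p,R=tool; T=i["T_tool_cam"]; Rc=R@T[:3,:3]; e=R@T[:3,3]+p
    else: Rc,e=i["rotation"],i["eye"]
    c=(P-e)@Rc; x,y,z=c[...,0],-c[...,1],-c[...,2]
    if cam=="wrist":
        r=np.hypot(x,y); s=np.arctan2(r,z)/np.maximum(r,1e-9)
    else: s=1/z
    return np.stack([K[0,0]*x*s+K[0,2],K[1,1]*y*s+K[1,2]],-1).astype(np.float32)
def ortho(cam,img,cx,cy,z,tool=None,half=0.1,mm=0.5):
    """map of plane z: column = +x, row = -y, centre cx,cy"""
    n=int(2*half/mm*1000); g=(np.arange(n)-n/2)*mm/1000
    X,Y=np.meshgrid(cx+g,cy-g); m=world2pix(cam,np.stack([X,Y,X*0+z],-1),tool)
    return cv2.remap(img,m[...,0],m[...,1],cv2.INTER_CUBIC)
def snap():
    s=env.sense(); p,d=viewer.read_camera("wrist"); return p,d,(s["ee_pos"],s["tcp_rot"])
E
python3 - <<'E'
from h import *
import pickle
out={}
T=viewer.camera_info("wrist")["T_tool_cam"]; print(T, viewer.camera_info("wrist")["intrinsics"])
for n,x,y in [("tray",.519,.374),("dish",.441,.129),("nest",.65,-.022),("post",.434,-.134),("stack",.54,-.373)]:
    a=np.arctan2(y,x)+np.pi/2
    p=[x,y,0.24]; R=best(p,a)
    off=R@T[:3,3]; p=np.array([x-off[0],y-off[1],0.24])
    env.reach(p,R); out[n]=snap(); print(n,env.sense()["t"],env.sense()["ee_pos"])
pickle.dump(out,open("tour.pkl","wb"))
ts=[]
for n,x,y in [("tray",.519,.374),("dish",.441,.129),("nest",.65,-.022),("post",.434,-.134)]:
    p,d,t=out[n]; ts.append(cv2.resize(ortho("wrist",p,x,y,.005,t),(400,300) if 0 else (300,300)))
m=np.vstack([np.hstack(ts[:2]),np.hstack(ts[2:])]); cv2.imwrite("pics/places.png",m[...,::-1])
cv2.imwrite("pics/stackw.png",out["stack"][0][...,::-1])
E
```

```text
[[-0.0003  0.9597  0.2809  0.0801]
 [ 1.      0.0003  0.0001 -0.0001]
 [ 0.      0.2809 -0.9597 -0.1706]
 [ 0.      0.      0.      1.    ]] [[371.6483   0.     318.5869]
 [  0.     371.6483 237.642 ]
 [  0.       0.       1.    ]]
tray 3.5083 [0.4533 0.3283 0.2398]
dish 4.5 [0.3651 0.1078 0.2405]
nest 5.5 [ 0.5691 -0.0177  0.2396]
post 6.4667 [ 0.3587 -0.11    0.2404]
stack 7.4917 [ 0.4742 -0.3258  0.2396]
```

View pics/places.png

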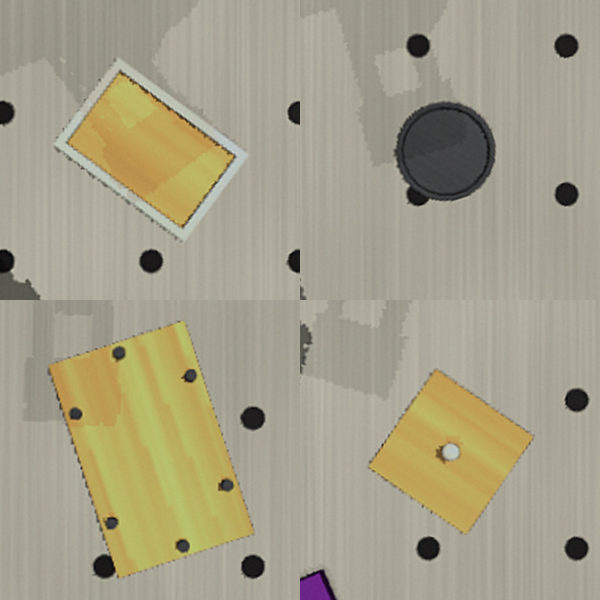

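View pics/stackw.png

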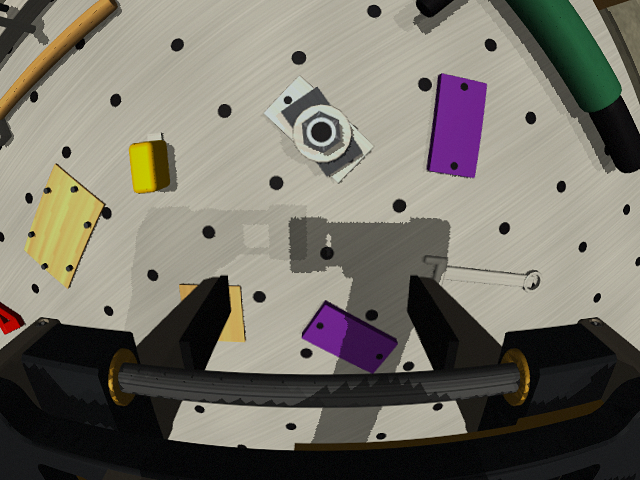

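```bash
python3 - <<'E'
from h import *
import pickle
o=pickle.load(open("tour.pkl","rb"))
def rect(n,x,y,z,f):
    p,d,t=o[n]; g=ortho("wrist",p,x,y,z,t,.1,.25); m=f(g).astype(np.uint8)*255
    m=cv2.morphologyEx(m,cv2.MORPH_CLOSE,np.ones((35,35)))
    m=cv2.morphologyEx(m,cv2.MORPH_OPEN,np.ones((9,9)))
    c=min((c for c in cv2.findContours(m,0,1)[0] if cv2.contourArea(c)>20000),key=lambda c:np.hypot(*(np.mean(c,(0,1))-400)))
    (u,v),(w,h),a=cv2.minAreaRect(c); a=-a
    if w<h: w,h,a=h,w,a+90
    print(n,"c",round(x+(u-400)*.00025,4),round(y-(v-400)*.00025,4),"size mm",w*.25,h*.25,"xaxis deg",round(a%180,1),cv2.minEnclosingCircle(c)[1]*.5)
yel=lambda g:(g[...,0].astype(int)-g[...,2]>50)
rect("tray",.519,.374,.003,yel); rect("nest",.65,-.022,.005,yel); rect("post",.434,-.134,.005,yel)
rect("dish",.441,.129,.009,lambda g:g.max(2)<90)
p,d,t=o["stack"]; 
print("nut depth-plane check")
ts=[ortho("wrist",p,.54,-.373,z,t,.075,.375) for z in (.014,.039,.057,.087)]
for k in ts:
    cv2.line(k,(200,0),(200,12),(255,0,0),1); cv2.line(k,(0,200),(12,200),(255,0,0),1)
m=np.vstack([np.hstack(ts[:2]),np.hstack(ts[2:])])
cv2.imwrite("pics/st.png",cv2.resize(m,(600,600))[...,::-1])
cv2.imwrite("pics/st_full.png",m[...,::-1])
# depth cloud
i=viewer.camera_info("wrist");K=i["intrinsics"];T=i["T_tool_cam"];Rc=t[1]@T[:3,:3];e=t[1]@T[:3,3]+t[0]
v,u=np.mgrid[:480,:640]; a=(u-K[0,2])/K[0,0]; b=(v-K[1,2])/K[1,1]; r=np.hypot(a,b)+1e-9
D=np.stack([np.sin(r)*a/r,-np.sin(r)*b/r,-np.cos(r)],-1); W=(D/np.cos(r)[...,None]*d[...,None])@Rc.T+e
S=W[(np.hypot(W[...,0]-.54,W[...,1]+.373)<.1)&(d>0)]
for lo,hi in ((.010,.018),(.035,.043),(.053,.061),(.083,.091)):
    q=S[(S[:,2]>lo)&(S[:,2]<hi)]; print(lo,len(q),np.median(q[:,2]),q[:,:2].min(0),q[:,:2].max(0))
    if len(q)>20:
        g=(q[:,:2]*1e4).astype(np.float32); print("   rect",cv2.minAreaRect(g),"circ",cv2.minEnclosingCircle(g))
E
```

```text
tray c 0.5193 0.3745 size mm 96.59843444824219 60.45944595336914 xaxis deg 143.5 111.37245178222656
nest c 0.6506 -0.0214 size mm 150.22491455078125 96.39665222167969 xaxis deg 108.3 176.53367614746094
post c 0.4344 -0.135 size mm 80.25505828857422 80.1044921875 xaxis deg 145.4 110.85514068603516
dish c 0.4375 0.1282 size mm 66.14642333984375 65.07609558105469 xaxis deg 17.2 74.16658020019531
nut depth-plane check
0.01 1630 0.014445072005342646 [ 0.4816 -0.4105] [ 0.6003 -0.3347]
   rect ((5410.91162109375, -3726.68017578125), (1109.3858642578125, 562.3770751953125), 11.448050498962402) circ ((5409.416015625, -3733.94580078125), 612.701416015625)
0.035 1285 0.03954194084566731 [ 0.4968 -0.3959] [ 0.5777 -0.351 ]
   rect ((5372.74462890625, -3734.97705078125), (808.4076538085938, 447.34539794921875), 0.25909021496772766) circ ((5375.0419921875, -3733.44091796875), 454.1215515136719)
0.053 1490 0.05747576743021121 [ 0.5085 -0.4005] [ 0.5636 -0.3449]
   rect ((5359.58447265625, -3725.70458984375), (547.1544189453125, 547.5711059570312), 17.278125762939453) circ ((5365.1435546875, -3725.302978515625), 280.1229248046875)
0.083 1163 0.08775431475317652 [ 0.5215 -0.3903] [ 0.5535 -0.3545]
   rect ((5375.9521484375, -3723.84912109375), (352.8257751464844, 317.4862365722656), 31.54109764099121) circ ((5377.7900390625, -3724.26220703125), 178.9896240234375)
```

View pics/st.png

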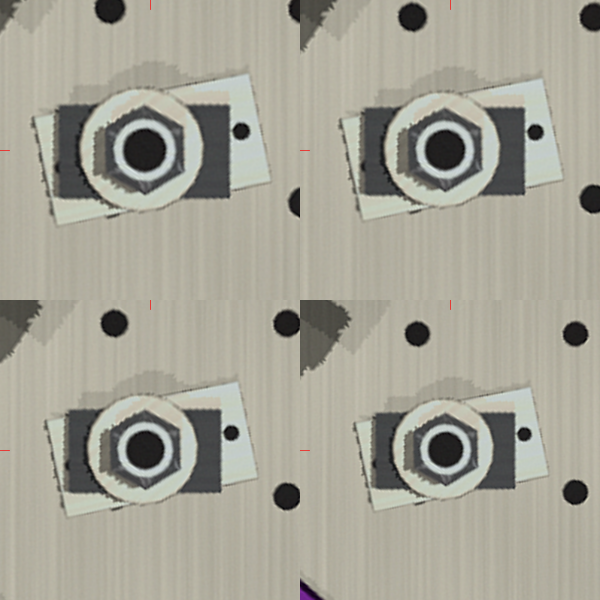

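```bash
cat >> h.py <<'E'
def cloud(p,d,t):
    i=viewer.camera_info("wrist");K=i["intrinsics"];T=i["T_tool_cam"];Rc=t[1]@T[:3,:3];e=t[1]@T[:3,3]+t[0]
    v,u=np.mgrid[:480,:640]; a=(u-K[0,2])/K[0,0]; b=(v-K[1,2])/K[1,1]; r=np.hypot(a,b)+1e-9
    D=np.stack([np.sin(r)*a/r,-np.sin(r)*b/r,-np.cos(r)],-1)/np.cos(r)[...,None]
    W=(D*d[...,None])@Rc.T+e; W[d<=0]=np.nan; return W
def measure(p,d,t,x,y,ztop,rad=.08):
    """centre, size, long-axis angle (deg) and height of the flat top near ztop"""
    W=cloud(p,d,t); q=W[(np.hypot(W[...,0]-x,W[...,1]-y)<rad)&(abs(W[...,2]-ztop)<.004)]
    g=(q[:,:2]*1e4).astype(np.float32); (cx,cy),(w,h),a=cv2.minAreaRect(g)
    if w<h: w,h,a=h,w,a+90
    return cx/1e4,cy/1e4,w/10,h/10,a,np.median(q[:,2]),len(q)
def over(x,y,z=.24):
    """put the wrist camera over x,y"""
    T=viewer.camera_info("wrist")["T_tool_cam"]; R=best([x,y,z],np.arctan2(y,x)+np.pi/2); o=R@T[:3,3]
    env.reach(np.array([x-o[0],y-o[1],z]),R); env.pause(.1); return snap()
def pick(x,y,a,ztip,N,high=.2):
    R=best([x,y,high],a); env.reach(np.array([x,y,high]),R)
    env.movel(np.array([x,y,ztip+.03]),rate=.2); env.movel(np.array([x,y,ztip]),rate=.06)
    effector.grasp(N); s=env.sense(); print("grip w",s["gripper_width"],"F",s["grasp_force"])
    env.movel(np.array([x,y,ztip+.03]),rate=.06); env.movel(np.array([x,y,high]),rate=.2)
    s=env.sense(); print("lifted w",s["gripper_width"],"F",s["grasp_force"],"t",s["t"])
def carry(x,y,a,ztip,high=.2,via=None):
    """ztip: TCP height when the piece should be home; stops short, then feels down"""
    R=best([x,y,high],a); env.reach(np.array([x,y,high]),R)
    env.movel(np.array([x,y,ztip+.02]),rate=.2); env.pause(.15)
    f0=env.sense()["wrist_force"][2]; env.movel(np.array([x,y,ztip+.0015]),rate=.04)
    for k in range(9):
        s=env.sense(); f=s["wrist_force"][2]-f0
        if f>3: break
        env.movel(np.array([x,y,ztip+.001-.0005*k]),rate=.02); env.pause(.05)
    s=env.sense(); print("down z err",s["ee_pos"][2]-ztip,"xy",s["ee_pos"][:2],"dF",f,"w",s["gripper_width"])
def let_go(high=.2):
    effector.release(); p=env.sense()["ee_pos"]; env.movel(np.array([p[0],p[1],p[2]+.03]),rate=.06)
    env.movel(np.array([p[0],p[1],high]),rate=.25); print("t",env.sense()["t"])
E
python3 - <<'E'
from h import *
pick(.5376,-.3724,np.radians(61),.066,25)
carry(.4383,.1283,np.radians(90),.012)
E
```

```text
grip w 0.03207547592198894 F 24.999062450697238
lifted w 0.03184400857780927 F 24.998968608415453 t 11.5
down z err -0.00011083559948540933 xy [0.4383 0.1283] dF 6.963708404371898 w 0.03214758112294174
```

```bash
python3 - <<'E'
from h import *
let_go()
r=over(.4383,.1283); print("nut",measure(*r,.4383,.1283,.033,.04)); g=ortho("wrist",r[0],.4383,.1283,.009,r[2],.06,.4)
r=over(.536,-.3726); print("collar",measure(*r,.536,-.3726,.057)); print("tube",measure(*r,.537,-.3735,.039)); print("plate",measure(*r,.541,-.3727,.014))
g2=ortho("wrist",r[0],.536,-.3726,.057,r[2],.06,.4)
cv2.imwrite("pics/nut1.png",np.hstack([g,g2])[...,::-1]); print(env.sense()["t"])
E
```

```text
t 18.725
nut (0.43821162109375, 0.1282796630859375, 36.07901306152344, 31.649935913085937, 120.39646911621094, np.float64(0.033801150466504004), 869)
collar (0.53647861328125, -0.37258271484375, 54.744091796875, 54.5559326171875, 55.33576202392578, np.float64(0.057403263725383985), 2096)
tube (0.53708935546875, -0.373415380859375, 80.95570678710938, 44.89522705078125, 0.014936414547264576, np.float64(0.03945660148399871), 1800)
plate (0.541167041015625, -0.3724876953125, 110.47664794921874, 56.6837646484375, 11.772377967834473, np.float64(0.01448517187543552), 1631)
21.125
```

View pics/nut1.png

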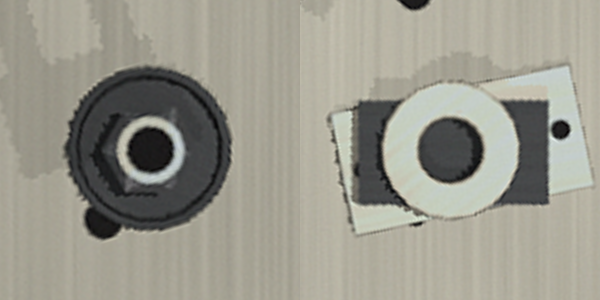

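```bash
python3 - <<'E'
from h import *
import pickle
o=pickle.load(open("tour.pkl","rb")); print("post",measure(*o["post"],.4344,-.135,.025,.03))
pick(.5363,-.3726,np.radians(90),.042,30)
carry(.4344,-.135,np.radians(90),.008)
E
```

```text
post (0.434405908203125, -0.134798291015625, 12.04077606201172, 11.375334930419921, 19.46208381652832, np.float64(0.025385613536362678), 108)
grip w 0.05430137633438382 F 30.000034673139453
lifted w 0.05434814433285238 F 29.999593240208924 t 25.2083
down z err -2.3016271223939844e-05 xy [ 0.4345 -0.135 ] dF 10.042718667017542 w 0.054302724579662565
```

```bash
python3 - <<'E'
from h import *
let_go()
r=over(.4344,-.135); print("collar",measure(*r,.4344,-.135,.023,.04)); g=ortho("wrist",r[0],.4344,-.135,.023,r[2],.06,.4)
r=over(.536,-.3726); m=measure(*r,.537,-.3735,.039); print("tube",m); print("plate",measure(*r,.541,-.3727,.014))
g2=ortho("wrist",r[0],.536,-.3726,.039,r[2],.06,.4)
cv2.imwrite("pics/col1.png",np.hstack([g,g2])[...,::-1]); print(env.sense()["t"])
E
```

```text
t 31.3333
collar (0.4337353515625, -0.13454188232421874, 54.43806762695313, 54.41751708984375, 26.820449829101562, np.float64(0.023529008301300225), 1831)
tube (0.537244189453125, -0.37346689453125, 80.79353637695313, 44.68423767089844, 0.24052110314369202, np.float64(0.03952228058384505), 3537)
plate (0.5412345703125, -0.372465478515625, 110.59154052734375, 56.4952880859375, 11.404767990112305, np.float64(0.01443535395921769), 1902)
33.5833
```

View pics/col1.png

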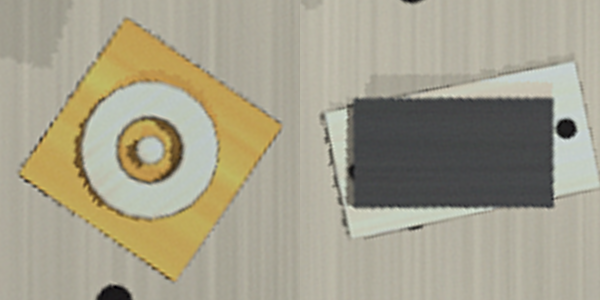

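```bash
python3 - <<'E'
from h import *
pick(.5372,-.3735,np.radians(90.2),.023,35)
carry(.5193,.3745,np.radians(53.5),.012)
E
```

```text
grip w 0.043725402030378696 F 34.99976880848408
lifted w 0.04400459596911565 F 34.99983385205269 t 38.025
down z err 2.604683499553284e-05 xy [0.5194 0.3746] dF 8.745837267478045 w 0.043548576131378074
```

```bash
python3 - <<'E'
from h import *
let_go()
r=over(.5193,.3745); print("tube",measure(*r,.5193,.3745,.028,.06)); g=ortho("wrist",r[0],.5193,.3745,.008,r[2],.075,.5)
r=over(.541,-.3726); print("plate",measure(*r,.541,-.3727,.014))
g2=ortho("wrist",r[0],.541,-.3726,.014,r[2],.075,.5)
cv2.imwrite("pics/tub1.png",np.hstack([g,g2])[...,::-1]); print(env.sense()["t"])
E
```

```text
t 45.8833
tube (0.517815869140625, 0.3751241455078125, 80.35841674804688, 44.18876342773437, 143.64287948608398, np.float64(0.028550321592660077), 3328)
plate (0.541553662109375, -0.37239287109375, 111.14556884765625, 56.696044921875, 11.745918273925781, np.float64(0.014491975169928506), 5378)
50.1917
```

View pics/tub1.png

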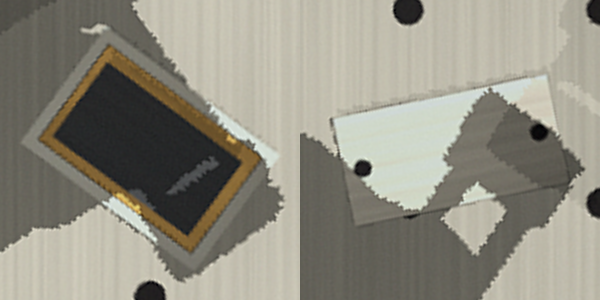

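The stack plate (right half, bare aluminium with two hole marks) is the one meant. The other two candidates, at top-view pixels (399,317) and (484,265), are purple look-alikes.

```bash
python3 - <<'E'
from h import *
pick(.5413,-.3725,np.radians(101.5),.003,40)
carry(.6506,-.0214,np.radians(18.3),.008)
E
```

```text
grip w 0.055750927553789444 F 39.99822199344635
lifted w 0.05571708490968386 F 39.997286796569824 t 54.825
down z err 0.00012325888617190778 xy [ 0.6507 -0.0214] dF 7.821113684972294 w 0.05570421896111465
```

```bash
python3 - <<'E'
from h import *
let_go()
r=over(.6506,-.0214); print("plate",measure(*r,.6506,-.0214,.019,.08)); g=ortho("wrist",r[0],.6506,-.0214,.019,r[2],.1,.5)
env.reach(np.array([.35,.3,.3]),best([.35,.3,.3],2.2)); p,_=viewer.read_camera("side")
print([x["at"] for x in search_frame("side","tape")][:1])
cv2.imwrite("pics/fin.png",np.hstack([cv2.resize(g,(300,300)),cv2.resize(p[100:400,200:500],(300,300))])[...,::-1]); print(env.sense()["t"])
E
```

```text
t 61.5667
plate (0.649872607421875, -0.015007305908203126, 123.471240234375, 76.98336181640624, 109.5648422241211, np.float64(0.019507873269460796), 5530)
[[0.6172, -0.2053, 0.0397]]
64.6333
```

View pics/fin.png

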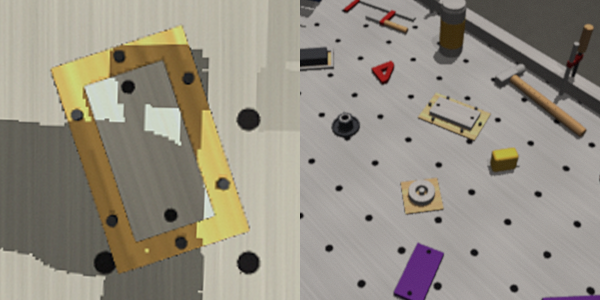

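The plate lies flat between the pins with its top at 19.5 mm. The rectangle fit came out too large only because it took in the pin tops. All four pieces are home and the tape is still standing.

```bash
python3 -c "
from h import *
print(workorder.finish_job())"
```

```text
the job is handed in; nothing more can be done
None
```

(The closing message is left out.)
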